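# Re-sort the lift-out bins of a fastener case and shut it

## Task

The coloured bins of the open fastener case have been put back in the wrong bays. Put each bin down in the bay behind the label tile of its own colour, and keep the bins level so that nothing spills; the bay behind the white tile is a free spot to use on the way, but ends up empty. When all three bins stand where they belong, shut the lid fully.

Things in the scene. Friction and masses are not known exactly. Their poses are not given: they have to be found in the camera images.
- bin_red: red lift-out bin of brass wood screws, 84 x 64 mm, rim 36 mm high, under 0.35 kg. Origin: centre of underside; x along the 84 mm side, z up. Grip: upright tab in the middle, 10 mm thick (along x), 46 mm wide (y), top 62 mm above the underside; 35 mm free on either side of it, filled up to 18 mm. Take it from above, fingers closing along x. A half turn is no matter.
- bin_blue: blue lift-out bin of light wooden dowels, 84 x 64 mm, rim 36 mm high, under 0.35 kg. Origin: centre of underside; x along the 84 mm side, z up. Grip: upright tab in the middle, 10 mm thick (along x), 46 mm wide (y), top 62 mm above the underside; 35 mm free on either side of it, filled up to 18 mm. Take it from above, fingers closing along x. A half turn is no matter.
- bin_yellow: yellow lift-out bin of steel hexagon nuts, 84 x 64 mm, rim 36 mm high, under 0.35 kg. Origin: centre of underside; x along the 84 mm side, z up. Grip: upright tab in the middle, 10 mm thick (along x), 46 mm wide (y), top 62 mm above the underside; 35 mm free on either side of it, filled up to 18 mm. Take it from above, fingers closing along x. A half turn is no matter.
- tag_red: red label tile with two brass screws on it, 26 x 60 x 3 mm, on the case's front ledge: marks the bay behind it as the red bin's. Origin: centre of its underside; axes parallel to the case's, x pointing to the bay, z up. Centre of its bay's floor: 71.5 mm along +x and 24 mm below this origin.
- tag_blue: blue label tile with two wooden dowels on it, 26 x 60 x 3 mm, on the case's front ledge: marks the bay behind it as the blue bin's. Origin: centre of its underside; axes parallel to the case's, x pointing to the bay, z up. Centre of its bay's floor: 71.5 mm along +x and 24 mm below this origin.
- tag_yellow: yellow label tile with two steel nuts on it, 26 x 60 x 3 mm, on the case's front ledge: marks the bay behind it as the yellow bin's. Origin: centre of its underside; axes parallel to the case's, x pointing to the bay, z up. Centre of its bay's floor: 71.5 mm along +x and 24 mm below this origin.
- tag_blank: white label tile with nothing on it, same size, mounting and axes as the coloured ones: the bay behind it (same offsets) belongs to no bin and stands empty at the start; a free spot.
- case: dark grey fastener case, 150 (x) x 331 (y) mm, fixed, rim 42 mm high. Origin: centre of its underside; x points away from the robot, z up. Floor 4 mm thick; four bays in a row along y, 81 mm apart, each 76 mm wide (y) and 96 mm deep (x), parted by walls 18 mm high above the floor, 5 mm thick. In front of the bays a ledge 28 mm high carries the tiles.
- lid (a joint): lid angle: 0 shut, 1.75 to 1.95 at the start (open, leaning back), stop 2.0. Hinge line along the case's y, 75 mm along its +x, 42.5 mm up. Lid: shell, orange frame, clear window, 150 mm from hinge to front edge, 331 mm long, 33 mm deep, outer face behind when open. Stiff hinge: stays where left, moves with 1 to 3 N at its edge. Shut, its top is 76 mm up; a bin not on its bay's floor blocks it.
- lid_edge (a point): middle of the lid's front edge, on the corner between its outer face and its front face (150 mm from the hinge, 33 mm outward of the hinge plane). With the lid open this is near its highest point.

How it is judged:
On the way:
1. the red, blue and yellow bins stand on the floor of the bays behind the tiles of their own colours, lid still open (x of bin_red in the frame of tag_red between 0.0595 and 0.0835 m and y of bin_red in the frame of tag_red between -0.012 and 0.012 m and z of bin_red in the frame of tag_red below -0.018 m and angle between each of bin_red, bin_blue, bin_yellow's own z axis and vertical below 0.12 rad and x of bin_blue in the frame of tag_blue between 0.0595 and 0.0835 m and y of bin_blue in the frame of tag_blue between -0.012 and 0.012 m and z of bin_blue in the frame of tag_blue below -0.018 m and x of bin_yellow in the frame of tag_yellow between 0.0595 and 0.0835 m and y of bin_yellow in the frame of tag_yellow between -0.012 and 0.012 m and z of bin_yellow in the frame of tag_yellow below -0.018 m and value of joint lid above 0.5 rad), for 0.2 s.
At the end, for the whole second after the job is handed in: Each coloured bin stands level (within 0.12 rad) and at rest on the floor of the bay behind the tile of its own colour, within 12 mm of the bay's centre in either direction, so that the bay behind the white tile is empty, and the lid is shut to within 0.07 rad (x of bin_red in the frame of tag_red between 0.0595 and 0.0835 m and y of bin_red in the frame of tag_red between -0.012 and 0.012 m and z of bin_red in the frame of tag_red below -0.018 m and angle between each of bin_red, bin_blue, bin_yellow's own z axis and vertical below 0.12 rad and x of bin_blue in the frame of tag_blue between 0.0595 and 0.0835 m and y of bin_blue in the frame of tag_blue between -0.012 and 0.012 m and z of bin_blue in the frame of tag_blue below -0.018 m and x of bin_yellow in the frame of tag_yellow between 0.0595 and 0.0835 m and y of bin_yellow in the frame of tag_yellow between -0.012 and 0.012 m and z of bin_yellow in the frame of tag_yellow below -0.018 m and linear speed of each of bin_red, bin_blue, bin_yellow below 0.02 m/s and value of joint lid between -0.1 and 0.07 rad); the robot touches nothing.
It fails at once if the red bin is tipped by more than 0.6 rad, spilling its fasteners (angle between bin_red's own z axis and vertical above 0.6 rad).
It fails at once if the blue bin is tipped by more than 0.6 rad, spilling its fasteners (angle between bin_blue's own z axis and vertical above 0.6 rad).
It fails at once if the yellow bin is tipped by more than 0.6 rad, spilling its fasteners (angle between bin_yellow's own z axis and vertical above 0.6 rad).
It also fails if it takes over 112 s, if anything falls off the work surface, if the arm or the gripper's body presses on something with over 40 N, if the wrist force passes 120 N, or if a joint passes its speed limit or range.

## Robot

A 6-joint arm with a two-finger parallel gripper is mounted at the origin on a cart in front of the work surface, level with it; the furniture and walls round the work are solid. World frame = base frame: x ahead of the robot, y to its left, z up, the work surface at z = 0. Lengths are in m, angles in rad, forces in N, time in s.
With the tool pointing down it reaches from about 0.375 to 0.75 m from the base axis. Payload 9 kg.
Tool frame: the origin (TCP) lies between the finger pads; the fingertips stand 22 mm ahead of it and the grasp point (between the pads) lies 3 mm ahead of it (tips_ahead is the z of the fingertips in the tool frame, in m); z points along the fingers, y is the line along which they close (so a half turn about z gives the same grasp; the last joint's range is limited). The gripper opens to 85 mm and grips with 20 to 120 N. Pads are 22 mm wide; open, the fingers measure 114 mm over their backs; the gripper's body (76 mm by 85 mm) begins 54 mm behind the grasp point. The pads swing forward as they close: fully open they stand 13 mm farther back than shut.
Start: joints at [1.026, 0.104, 0.097, 1.564, 0, 1.353], TCP at [0.193, 0.568, 0.253] pointing down, gripper open.
Joint ranges: [-2.99, 2.99], [-0.84, 1.86], [-1.1, 1.16], [-1.84, 2.11], [-1.51, 1.56], [-3.14, 3.14]. Speed limits (rad/s): [2.22, 2.22, 2.57, 3.14, 3.14, 3.14].

## Interface

Orientations are given as a unit quaternion [x, y, z, w].
In Python, from plant import read_state, grab_frame, camera_info, job_done, boxes_of, outline_of, tips_ahead gives the robot as it stands.
- The arm moves only by the shell command python3 -m handwheel 'ROWS' [FORCE]. ROWS is JSON, a list that holds one entry, the list of rows, each a list of 7 numbers: the shift along the tool's x, y, z each as a share of 0.05 m, from -1 to 1, then the turn, a rotation vector about the tool's x, y, z each as a share of 6 degrees, from -1 to 1, then the opening, from -1 (shut) to 1 (fully open). A call has 1 to 5 rows; each row shifts and turns the commanded pose from where the row before left it, along the tool's axes as they then stand; what a row does not reach is not made up. A row lasts 1/10 s, in which the tool goes at most 50 mm and 8.59 degrees, less where a joint would pass 70% of its speed; a pose out of reach is approached as far as the arm can. A call with a number of a shift or a turn outside -1 to 1 is refused whole. A call with a gripper value outside its range is refused whole. The fingers move at their own pace and stop on an object; FORCE is the grip in N (left out, the last holds). Time passes only in rows, so rows that do not move let the fingers close. It gives the time, the measured TCP pose, the force, the opening and the grip force at its end, in the units of the state.
- read_state(): the state, without advancing time (a new reading comes with each control period).
- grab_frame(name): name is "side" or "top"; returns the picture (400x640x3 uint8, blue, green, red); there is no depth.
- camera_info(name): a dict with "fx", "fy", "cx", "cy" (pixels), "R" (3x3) and "t" (3): a world point X has camera coordinates R X + t. Camera axes: x right, y down, z forward; pixel columns grow to the right and rows downward; lengths in m; the calibration is good to about 2 mm. A picture is of the moment at which its call begins. camera_info takes no time and is no camera call.
- job_done(): hands the job in; it is judged then, once.
Trained networks look in the newest picture that a camera, given by its name, has taken for a name from the list of things; names that differ only in an ending like _2 or _b are one class to them, and where a whole thing is asked for, a point or a joint stands for the part that bears it (a point fixed in the world has none). Each returns a list of dicts, best first, with "p" (0 to 1); they miss things now and then, are a little off and sometimes report something else, mostly with a low value. They report only what shows in the picture. A call takes as long as a camera call.
- boxes_of(thing, camera): "position" ([x, y, z] in m, in the coordinates of the camera as it stood for that picture, good to about 4 mm: the middle of the surface that is visible of it).
- outline_of(thing, camera): "pixels" (400x640 bool, what is visible of it).
The state is a dict: "time": time; "q": joint angles; "joint_vel": joint speeds; "tau": joint torques, N m; "ee_pos": TCP position; "eef_rot": TCP orientation; "contact_force": force on the tool from outside, world axes, zero at the start; "torque": the same for the moment, N m; "opening": finger opening in m; "grip_force": force on a finger pad.
Only numpy, scipy, OpenCV 4.12 (cv2) and the standard library are available. Lean on these libraries where they do the work, as an engineer would, in place of code of your own. Each camera call takes 0.05 s, during which the arm holds its last target. There are 200 camera calls.

## Working session

There is one attempt and no reset: what is moved stays moved. The work goes in short steps, Python scripts to look and compute and a shell command to move; the robot and the scene stay as the last step left them, time stands still between calls to the robot, and variables do not carry over. Pictures are saved under pics/ and viewed, at most 14 in all, crops included, and the job is handed in when it is done.

```bash
mkdir -p pics; ls; cat > h.py <<'E'
import numpy as np, cv2
from plant import *
def cam2w(p,c):
    i=camera_info(c); return np.array(i["R"]).T@(np.array(p)-np.array(i["t"]))
def px2w(u,v,z,c):
    i=camera_info(c);R=np.array(i["R"]);t=np.array(i["t"])
    o=-R.T@t; d=R.T@np.array([(u-i["cx"])/i["fx"],(v-i["cy"])/i["fy"],1]); return o+d*(z-o[2])/d[2]
def w2px(X,c):
    i=camera_info(c);p=np.array(i["R"])@np.array(X)+np.array(i["t"]); return np.array([i["fx"]*p[0]/p[2]+i["cx"],i["fy"]*p[1]/p[2]+i["cy"]])
E
python3 - <<'E'
from h import *
for c in("top","side"):
    cv2.imwrite(f"pics/{c}0.png",grab_frame(c))
    for n in["bin_red","bin_blue","bin_yellow","tag_red","tag_blue","tag_yellow","tag_blank","case","lid"]:
        print(c,n,[(np.round(cam2w(b["position"],c),4).tolist(),round(b["p"],2)) for b in boxes_of(n,c)[:2]])
s=read_state();print(s["time"],s["ee_pos"],s["eef_rot"],s["q"],tips_ahead)
E
```

```text
pics
top bin_red [([0.4539, 0.231, 0.02], 0.93)]
top bin_blue [([0.4826, 0.0694, 0.0206], 0.86)]
top bin_yellow [([0.4696, 0.1521, 0.0284], 0.56)]
top tag_red [([0.4034, 0.1309, 0.0337], 0.82)]
top tag_blue [([0.3894, 0.2145, 0.0312], 0.82), ([0.4551, 0.2356, 0.0208], 0.5)]
top tag_yellow [([0.4161, 0.0542, 0.0306], 0.78), ([0.4066, 0.1327, 0.0327], 0.7)]
top tag_blank [([0.4296, -0.0234, 0.0294], 0.75)]
top case [([0.5536, 0.1081, 0.0432], 0.65)]
top lid [([0.58, 0.1348, 0.0972], 0.73)]
side bin_red [([0.4521, 0.2285, 0.0329], 0.65)]
side bin_blue [([0.4825, 0.0631, 0.0289], 0.72), ([0.4055, 0.1371, 0.0295], 0.3)]
side bin_yellow [([0.4637, 0.149, 0.0306], 0.67)]
side tag_red [([0.4051, 0.1397, 0.0294], 0.53)]
side tag_blue [([0.3897, 0.2122, 0.0267], 0.55)]
side tag_yellow [([0.4166, 0.056, 0.029], 0.48), ([0.4065, 0.1378, 0.0281], 0.47)]
side tag_blank [([0.4301, -0.0234, 0.0322], 0.81)]
side case [([0.5575, 0.0804, 0.0567], 0.97)]
side lid [([0.583, 0.1168, 0.099], 0.7)]
1.0 [0.19260389 0.56828655 0.2533529 ] [1.62651476e-01 9.86683582e-01 6.85769432e-05 3.74372350e-05] [ 1.02633296e+00  1.04064178e-01  9.73022281e-02  1.56387921e+00
 -1.84915862e-05  1.35308761e+00] 0.022
```

View pics/top0.png

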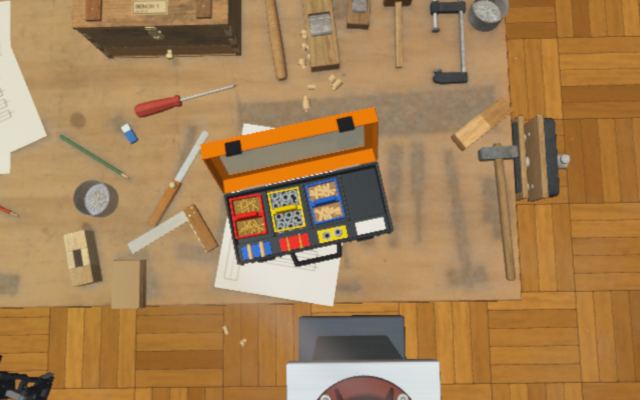

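View pics/side0.png

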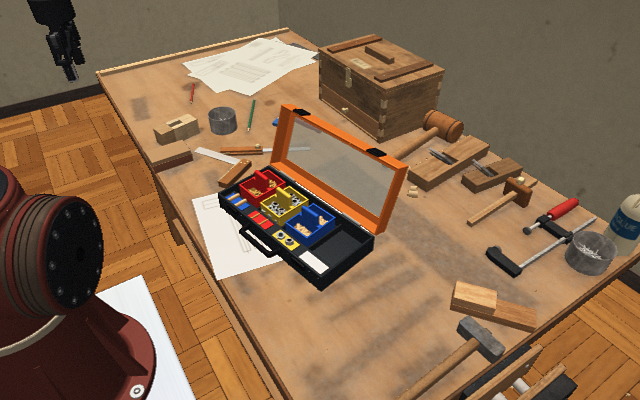

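```bash
python3 - <<'E'
from h import *
T={}
for c in("top","side"):
    for n,w in(("tag_blue",0),("tag_red",0),("tag_yellow",0),("tag_blank",0),("bin_red",1),("bin_yellow",1),("bin_blue",1)):
        o=outline_of(n,c)
        if o:
            m=o[0]["pixels"].astype(np.uint8)
            k,l,s,ce=cv2.connectedComponentsWithStats(m); j=1+s[1:,4].argmax()
            print(c,n,round(o[0]["p"],2),s[j].tolist(),ce[j].round(1),px2w(*ce[j],0.031,c).round(4))
for c in("top","side"):
    i=camera_info(c);print(c,-np.array(i["R"]).T@np.array(i["t"]))
E
```

```text
top tag_blue 0.81 [242, 242, 30, 19, 413] [256.  250.8] [0.3852 0.216  0.031 ]
top tag_red 0.74 [280, 234, 30, 18, 372] [294.6 242.3] [0.4015 0.1353 0.031 ]
top tag_yellow 0.84 [318, 225, 30, 18, 374] [333.1 233.7] [0.4182 0.0548 0.031 ]
top tag_blank 0.8 [356, 217, 30, 18, 387] [370.5 225.6] [ 0.4337 -0.0237  0.031 ]
top bin_red 0.66 [230, 194, 39, 45, 1365] [248.8 216.1] [0.4581 0.2312 0.031 ]
top bin_yellow 0.72 [268, 188, 38, 45, 1327] [286.7 209.7] [0.4703 0.1512 0.031 ]
top bin_blue 0.84 [306, 179, 39, 46, 1321] [325.5 201.5] [0.486  0.0695 0.031 ]
side tag_blue 0.5 [226, 193, 23, 17, 210] [237.6 200.8] [0.3877 0.2159 0.031 ]
side tag_red 0.74 [248, 211, 25, 19, 248] [260.5 219.7] [0.4024 0.1349 0.031 ]
side tag_yellow 0.71 [275, 232, 23, 18, 202] [286.7 240.7] [0.4183 0.0528 0.031 ]
side tag_blank 0.85 [300, 251, 29, 23, 316] [313.9 262. ] [ 0.4341 -0.0233  0.031 ]
side bin_red 0.92 [239, 169, 47, 38, 1020] [260.8 186.5] [0.4535 0.232  0.031 ]
side bin_yellow 0.66 [260, 185, 49, 42, 1176] [283.6 204.4] [0.4668 0.1502 0.031 ]
side bin_blue 0.8 [285, 204, 50, 43, 1324] [310.1 224.3] [0.4824 0.0666 0.031 ]
top [0.36641338 0.05874998 1.10891846]
side [ 0.14766417 -0.47703278  0.66164946]
```

```bash
cat > st.py <<'E'
from h import *
from scipy.spatial.transform import Rotation as Rn
Y=0.1953; ux=np.array([np.cos(Y),np.sin(Y)]); uy=np.array([-ux[1],ux[0]]); B0=np.array([.4803,.1092])
def caseco(p): d=np.array(p[:2])-B0; return np.round([1000*d@uy,1000*d@ux],1)
if __name__=="__main__":
    s=read_state(); R=Rn.from_quat(s["eef_rot"]).as_matrix(); y=R[:,1]
    print("t %.1f"%s["time"],"case y,x mm",caseco(s["ee_pos"]),"z %.1f"%(1000*s["ee_pos"][2]),"yaw err deg %.2f"%np.degrees(np.arctan2(y[1],y[0])-Y),"tilt",np.round(R[:2,2],3),"open %.4f"%s["opening"],"grip %.0f"%s["grip_force"],"F",np.round(s["contact_force"],1))
E
python3 -m handwheel '[[[0,0,0,0,0,1,-0.3],[0,0,0,0,0,1,-0.3],[0,0,0,0,0,1,-0.3],[0,0,0,0,0,1,-0.3],[0,0,0,0,0,1,-0.3]]]' 60
python3 -m handwheel '[[[0,0,0,0,0,1,-0.3],[0,0,0,0,0,1,-0.3],[0,0,0,0,0,1,-0.3],[0,0,0,0,0,1,-0.3],[0,0,0,0,0,1,-0.3]]]'
python3 st.py
python3 -m handwheel '[[[-0.91,0.318,0,0,0,0,-0.3],[-0.91,0.318,0,0,0,0,-0.3],[-0.91,0.318,0,0,0,0,-0.3],[-0.91,0.318,0,0,0,0,-0.3]]]'
python3 st.py
```

```text
time: 2.2
ee_pos: [0.1926, 0.5683, 0.2533]
eef_rot: [0.414, 0.91, 0.0, 0.0]
contact_force: [-0.6, 0.0, -0.0]
opening: 0.0298
grip_force: 0.0
time: 2.7
ee_pos: [0.1926, 0.5683, 0.2533]
eef_rot: [0.636, 0.772, 0.0, 0.0]
contact_force: [0.2, -0.1, 0.1]
opening: 0.0299
grip_force: 0.0
t 2.7 case y,x mm [ 506.2 -193.1] z 253.3 yaw err deg -0.16 tilt [0. 0.] open 0.0299 grip 0 F [ 0.2 -0.1  0.1]
time: 3.1
ee_pos: [0.291, 0.4007, 0.2533]
eef_rot: [0.634, 0.773, 0.0, 0.0]
contact_force: [0.7, 1.4, -0.3]
opening: 0.0297
grip_force: 0.0
t 3.1 case y,x mm [ 322.7 -129.1] z 253.3 yaw err deg 0.13 tilt [0. 0.] open 0.0297 grip 0 F [ 0.7  1.4 -0.3]
```

```bash

python3 -m handwheel '[[[-0.91,0.32,0,0,0,0,-0.3],[-0.91,0.32,0,0,0,0,-0.3],[-0.91,0.32,0,0,0,0,-0.3],[-0.91,0.32,0,0,0,0,-0.3]]]' >/dev/null
python3 -m handwheel '[[[-0.91,0.32,0,0,0,0,-0.3],[-0.91,0.32,0,0,0,0,-0.3],[-0.91,0.32,0,0,0,0,-0.3],[-0.91,0.32,0,0,0,0,-0.3],[0,0,0,0,0,0,-0.3]]]' >/dev/null
python3 st.py
python3 -m handwheel '[[[0,0,0.8,0,0,0,-0.3],[0,0,0.8,0,0,0,-0.3],[0,0,0.8,0,0,0,-0.3],[0,0,0,0,0,0,-0.3]]]'>/dev/null
python3 st.py
python3 - <<'E'
from st import *
for c in("top","side"):
    f=grab_frame(c); u,v=w2px([.486,.069,.07],c).astype(int)
    a=f[max(0,v-75):v+75,u-100:u+100]; cv2.imwrite(f"pics/{c}1.png",cv2.resize(a,None,fx=4,fy=4,interpolation=2))
    print(c,u,v)
E
```

```text
t 4.0 case y,x mm [-44.4   0.3] z 252.8 yaw err deg -0.23 tilt [ 0.    -0.001] open 0.0299 grip 0 F [-0.3  0.7 -1.3]
t 4.4 case y,x mm [-38.1  -4.1] z 128.1 yaw err deg 0.10 tilt [-0.008  0.001] open 0.0301 grip 0 F [-0.3 -0.3  0.8]
top 325 199
side 310 209
```

View pics/side1.png

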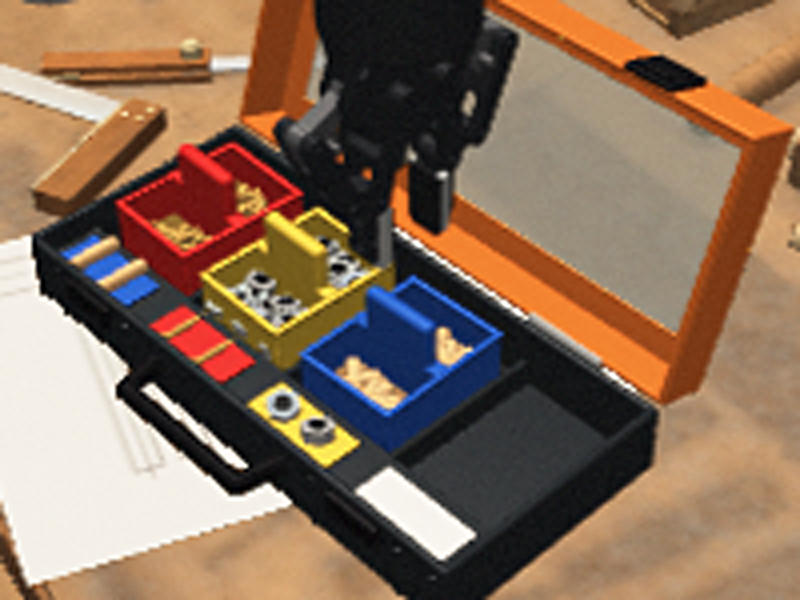

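The side view shows the open gripper at z≈128 mm above the blue bin. The blue tab top runs from about (370,288) to (435,330) in the crop, the yellow from (268,220) to (322,258), and the red from (185,150) to (230,185).

```bash
python3 - <<'E'
from st import *
for n,a,b in(("blue",(370,290),(433,331)),("yellow",(268,218),(322,258)),("red",(185,150),(230,184))):
    A=px2w(210+a[0]/4,134+a[1]/4,.066,"side");Bb=px2w(210+b[0]/4,134+b[1]/4,.066,"side")
    print(n,caseco(A),caseco(Bb),caseco((A+Bb)/2))
E
python3 st.py
```

```text
blue [-19.6  -5.8] [-63.9  -3.9] [-41.7  -4.8]
yellow [60.9 -6.1] [16.2 -6.9] [38.5 -6.5]
red [139.2  -1. ] [97.8 -2.2] [118.5  -1.6]
t 4.5 case y,x mm [-39.2  -0.9] z 134.1 yaw err deg 0.11 tilt [-0.001  0.   ] open 0.0298 grip 0 F [0.  0.9 1.7]
```

View pics/top1.png

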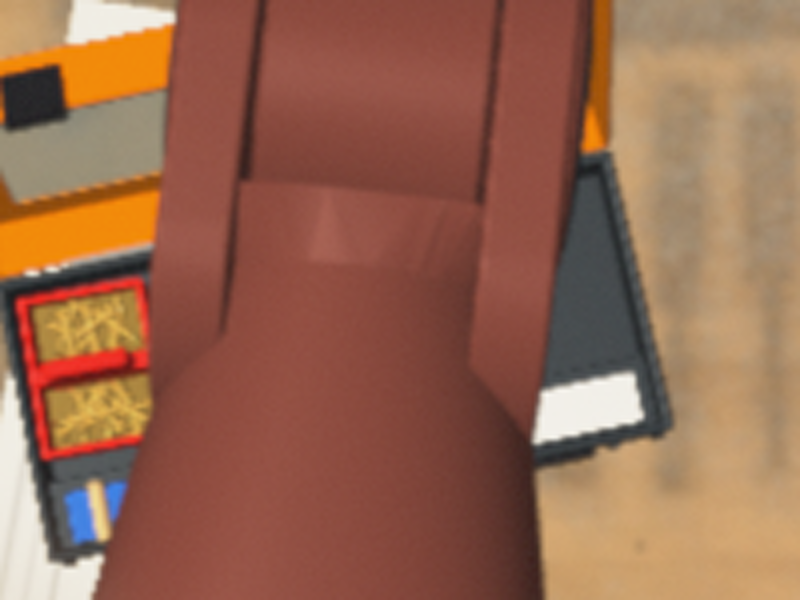

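The top view is covered by the arm; no contact is apparent. Descend on blue.

```bash

python3 -m handwheel '[[[-0.046,-0.06,0,0,0,0,-0.3],[0,0,0.4,0,0,0,-0.3],[0,0,0.4,0,0,0,-0.3],[0,0,0.4,0,0,0,-0.3],[0,0,0.3,0,0,0,-0.3]]]' >/dev/null
python3 -m handwheel '[[[0,0,0.1,0,0,0,-0.3],[0,0,0,0,0,0,-0.3],[0,0,0,0,0,0,-0.3]]]' >/dev/null
python3 st.py
python3 -m handwheel '[[[0,0,0,0,0,0,-1],[0,0,0,0,0,0,-1],[0,0,0,0,0,0,-1],[0,0,0,0,0,0,-1],[0,0,0,0,0,0,-1]]]' >/dev/null
python3 st.py
```

```text
t 5.3 case y,x mm [-42.1  -3. ] z 54.6 yaw err deg 0.09 tilt [ 0.002 -0.   ] open 0.0301 grip 0 F [0.8 0.9 0.9]
t 5.8 case y,x mm [-42.1  -2.9] z 54.4 yaw err deg 0.09 tilt [ 0.002 -0.   ] open 0.0091 grip 59 F [-0.2 -1.   6.4]
```

```bash

python3 -m handwheel '[[[0,0,-0.2,0,0,0,-1],[0,0,-0.4,0,0,0,-1],[0,0,-0.5,0,0,0,-1],[0,0,-0.4,0,0,0,-1],[0,0,-0.3,0,0,0,-1]]]' >/dev/null
python3 -m handwheel '[[[-0.3,0.06,0,0,0,0,-1],[-0.5,0,0,0,0,0,-1],[-0.5,0,0,0,0,0,-1],[-0.3,0,0,0,0,0,-1],[0,0,0,0,0,0,-1]]]' >/dev/null
python3 -m handwheel '[[[0,0,0,0,0,0,-1],[0,0,0,0,0,0,-1]]]' >/dev/null
python3 st.py
python3 - <<'E'
from st import *
c="side";f=grab_frame(c); u,v=w2px([.486,.069,.07],c).astype(int)
a=f[max(0,v-75):v+75,u-100:u+100]; cv2.imwrite(f"pics/{c}2.png",cv2.resize(a,None,fx=4,fy=4,interpolation=2))
E
```

```text
t 7.0 case y,x mm [-121.2   -0.7] z 143.0 yaw err deg 0.11 tilt [-0.001  0.001] open 0.0092 grip 59 F [-0.   0.7 -2.5]
```

View pics/side2.png

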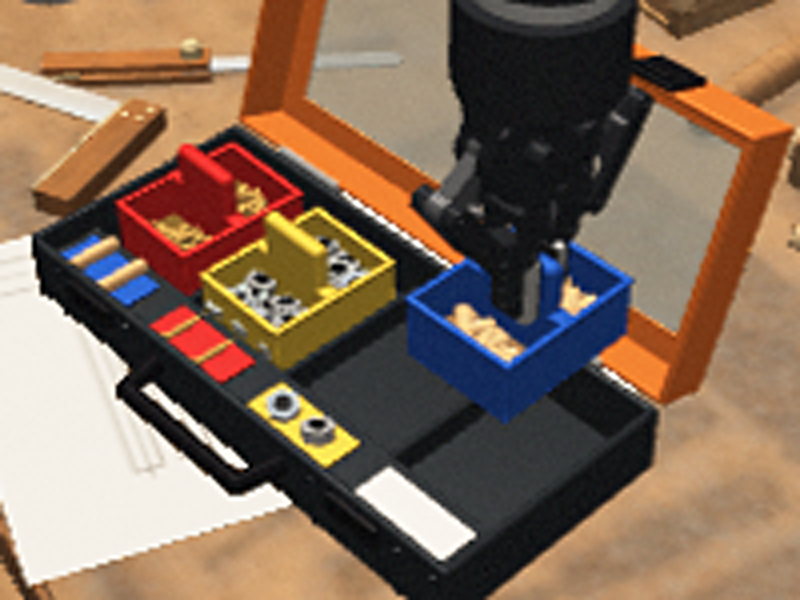

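Blue bin is level in the gripper, over the white bay (crop ≈ (520,330)). Lower it.

```bash

python3 -m handwheel '[[[-0.01,0,0.3,0,0,0,-1],[0,0,0.4,0,0,0,-1],[0,0,0.4,0,0,0,-1],[0,0,0.2,0,0,0,-1],[0,0,0.2,0,0,0,-1]]]' >/dev/null
python3 st.py
python3 -m handwheel '[[[0,0,0.1,0,0,0,-1],[0,0,0.1,0,0,0,-1],[0,0,0,0,0,0,-1],[0,0,0,0,0,0,-1]]]' >/dev/null
python3 st.py
```

```text
t 7.5 case y,x mm [-121.8   -0.9] z 67.1 yaw err deg 0.12 tilt [-0.001  0.   ] open 0.0090 grip 58 F [ 0.4  0.3 -2.2]
t 8.0 case y,x mm [-122.5   -0.3] z 58.7 yaw err deg 0.09 tilt [ 0.001 -0.   ] open 0.0093 grip 58 F [-0.4 -0.3 -2. ]
```

```bash

python3 -m handwheel '[[[0,0,0.04,0,0,0,-1],[0,0,0.04,0,0,0,-1],[0,0,0,0,0,0,-1]]]' >/dev/null
python3 st.py
python3 -m handwheel '[[[0,0,0,0,0,0,-0.3],[0,0,0,0,0,0,-0.3],[0,0,0,0,0,0,-0.3],[0,0,0,0,0,0,-0.3]]]' >/dev/null
python3 -m handwheel '[[[0,0,-0.2,0,0,0,-0.3],[0,0,-0.4,0,0,0,-0.3],[0,0,-0.5,0,0,0,-0.3],[0,0,-0.4,0,0,0,-0.3],[0,0,0,0,0,0,-0.3]]]' >/dev/null
python3 st.py
```

```text
t 8.2 case y,x mm [-122.4   -0.4] z 54.4 yaw err deg 0.09 tilt [ 0.001 -0.   ] open 0.0090 grip 59 F [ 0.   0.5 -2. ]
t 9.2 case y,x mm [-123.2    1.1] z 133.2 yaw err deg 0.09 tilt [ 0.005 -0.001] open 0.0300 grip 0 F [ 0.  -0.3 -1.1]
```

```bash
python3 - <<'E'
from h import *
a=cv2.imread("pics/top0.png")[180:270,220:340]; cv2.imwrite("pics/top0c.png",cv2.resize(a,None,fx=6,fy=6,interpolation=2))
E
```

```text
(no output)
```

View pics/top0c.png

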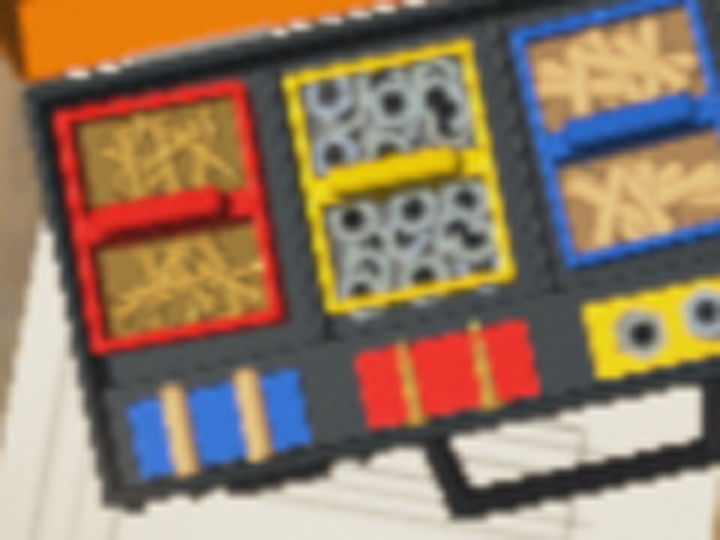

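In the crop the rim corners are red (55,112)–(282,315), yellow (287,75)–(512,275) and blue (513,33)–(735,230). The bin yaw looks aligned with the case.

```bash
python3 - <<'E'
from st import *
for n,p,z in(("red",(169.5,215.5),.04),("yel",(399,176),.04),("blue",(627,132),.04),("redtab",(155,213),.066),("yeltab",(395,173),.066),("blutab",(632,123),.066),("tagred",(449,375),.031),("tagblue",(219,424),.031)):
    print(n,caseco(px2w(220+p[0]/6,180+p[1]/6,z,"top")))
E
```

```text
red [123.7   1.5]
yel [42.9 -1.9]
blue [-37.7  -3.6]
redtab [124.7   0.4]
yeltab [42.3 -3.5]
blutab [-39.8  -3.9]
tagred [ 40.5 -72.6]
tagblue [122.2 -72.4]
```

```bash

python3 -m handwheel '[[[0.5,0,0,0,0,0,-0.3],[0.8,-0.08,0,0,0,0,-0.3],[0.8,0,0,0,0,0,-0.3],[0.7,0,0,0,0,0,-0.3],[0.46,0,0,0,0,0,-0.3]]]' >/dev/null
python3 -m handwheel '[[[0,0,0,0,0,0,-0.3],[0,0,0.3,0,0,0,-0.3],[0,0,0.4,0,0,0,-0.3],[0,0,0,0,0,0,-0.3],[0,0,0,0,0,0,-0.3]]]' >/dev/null
python3 st.py
```

```text
t 10.2 case y,x mm [39.9 -5.4] z 93.5 yaw err deg 0.01 tilt [-0.002 -0.   ] open 0.0300 grip 0 F [-0.1  0.2  1. ]
```

```bash

python3 -m handwheel '[[[0.02,0.02,0.3,0,0,0,-0.3],[0,0,0.3,0,0,0,-0.3],[0,0,0.18,0,0,0,-0.3],[0,0,0,0,0,0,-0.3],[0,0,0,0,0,0,-0.3]]]' >/dev/null
python3 st.py
python3 -m handwheel '[[[0,0,0,0,0,0,-1],[0,0,0,0,0,0,-1],[0,0,0,0,0,0,-1],[0,0,0,0,0,0,-1],[0,0,0,0,0,0,-1]]]' >/dev/null
python3 st.py
python3 -m handwheel '[[[0,0,-0.2,0,0,0,-1],[0,0,-0.4,0,0,0,-1],[0,0,-0.5,0,0,0,-1],[0,0,-0.4,0,0,0,-1],[0,0,-0.3,0,0,0,-1]]]' >/dev/null
python3 st.py
```

```text
t 10.7 case y,x mm [41.7 -4. ] z 55.1 yaw err deg 0.09 tilt [-0.001  0.   ] open 0.0301 grip 0 F [-0.3 -0.3  0.1]
t 11.2 case y,x mm [41.6 -3.2] z 56.1 yaw err deg 0.09 tilt [0.001 0.   ] open 0.0092 grip 59 F [-0.2  0.6  5.5]
t 11.7 case y,x mm [41.7 -3.9] z 146.7 yaw err deg 0.09 tilt [0. 0.] open 0.0093 grip 59 F [-0.4 -0.1 -2.9]
```

```bash

python3 -m handwheel '[[[-0.34,0.074,0,0,0,0,-1],[-0.5,0,0,0,0,0,-1],[-0.5,0,0,0,0,0,-1],[-0.3,0,0,0,0,0,-1],[0,0,0,0,0,0,-1]]]' >/dev/null
python3 -m handwheel '[[[0,0,0,0,0,0,-1],[0,0,0.3,0,0,0,-1],[0,0,0.4,0,0,0,-1],[0,0,0.3,0,0,0,-1],[0,0,0,0,0,0,-1]]]' >/dev/null
python3 st.py
python3 - <<'E'
from st import *
c="side";f=grab_frame(c); u,v=w2px([.486,.069,.07],c).astype(int)
a=f[max(0,v-75):v+75,u-100:u+100]; cv2.imwrite(f"pics/{c}3.png",cv2.resize(a,None,fx=4,fy=4,interpolation=2))
E
```

```text
t 12.7 case y,x mm [-39.1  -1.9] z 92.2 yaw err deg 0.14 tilt [-0.005  0.001] open 0.0094 grip 59 F [ 0.   0.3 -3.3]
```

View pics/side3.png

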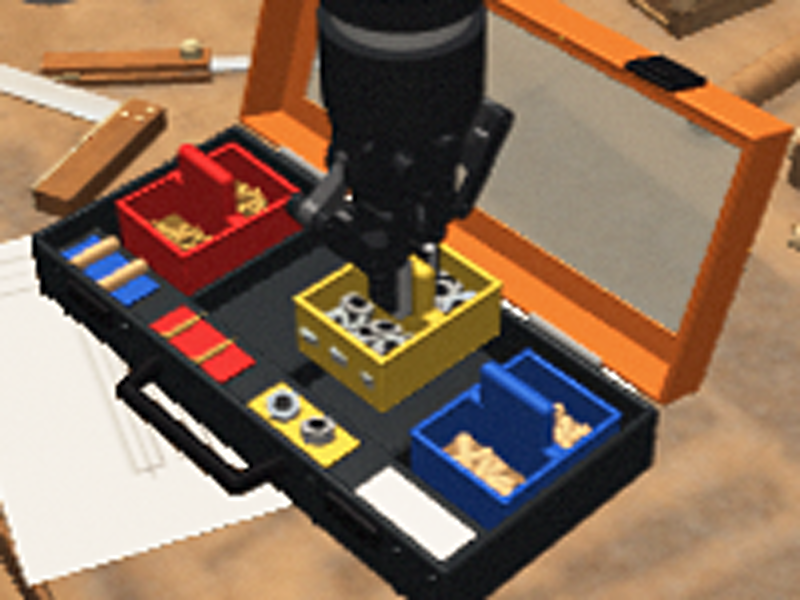

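Blue stands in the white bay (crop ≈ (515,435)) and yellow hangs level over the yellow-tag bay (≈ (400,310)).

```bash

python3 -m handwheel '[[[0,0,0.2,0,0,0,-1],[0,0,0.2,0,0,0,-1],[0,0,0.2,0,0,0,-1],[0,0,0.08,0,0,0,-1],[0,0,0,0,0,0,-1]]]' >/dev/null
python3 st.py
python3 -m handwheel '[[[0,0,0.02,0,0,0,-1],[0,0,0,0,0,0,-1]]]' >/dev/null
python3 st.py
```

```text
t 13.2 case y,x mm [-40.2  -0.6] z 60.4 yaw err deg 0.08 tilt [-0.001  0.   ] open 0.0093 grip 59 F [ 0.1 -0.1 -3.1]
t 13.4 case y,x mm [-40.4   0.2] z 60.6 yaw err deg 0.08 tilt [0.001 0.   ] open 0.0094 grip 59 F [-0.1  1.4 -2.7]
```

```bash

python3 -m handwheel '[[[0,0,0.05,0,0,0,-1],[0,0,0.04,0,0,0,-1],[0,0,0,0,0,0,-1],[0,0,0,0,0,0,-1]]]' >/dev/null
python3 st.py
python3 -m handwheel '[[[0,0,0,0,0,0,-0.3],[0,0,0,0,0,0,-0.3],[0,0,0,0,0,0,-0.3],[0,0,0,0,0,0,-0.3]]]' >/dev/null
python3 -m handwheel '[[[0,0,-0.2,0,0,0,-0.3],[0,0,-0.4,0,0,0,-0.3],[0,0,-0.5,0,0,0,-0.3],[0,0,-0.4,0,0,0,-0.3],[0,0,0,0,0,0,-0.3]]]' >/dev/null
python3 st.py
python3 -m handwheel '[[[0.46,0,0,0,0,0,-0.3],[0.8,0,0,0,0,0,-0.3],[0.8,0,0,0,0,0,-0.3],[0.7,0,0,0,0,0,-0.3],[0.5,0,0,0,0,0,-0.3]]]' >/dev/null
python3 -m handwheel '[[[0,0,0,0,0,0,-0.3],[0,0,0.3,0,0,0,-0.3],[0,0,0.4,0,0,0,-0.3],[0,0,0,0,0,0,-0.3],[0,0,0,0,0,0,-0.3]]]' >/dev/null
python3 st.py
```

```text
t 13.8 case y,x mm [-40.4   0.2] z 56.1 yaw err deg 0.09 tilt [ 0.001 -0.   ] open 0.0093 grip 59 F [-0.4 -0.1  0.9]
t 14.7 case y,x mm [-40.9   1.8] z 134.6 yaw err deg 0.09 tilt [ 0.005 -0.001] open 0.0301 grip 0 F [ 1.2  0.  -0. ]
t 15.7 case y,x mm [121.9  -0.8] z 95.1 yaw err deg 0.02 tilt [-0.002 -0.   ] open 0.0297 grip 0 F [-0.3  0.8  0.8]
```

```bash

python3 -m handwheel '[[[0,0,0.3,0,0,0,-0.3],[0,0,0.3,0,0,0,-0.3],[0,0,0.2,0,0,0,-0.3],[0,0,0,0,0,0,-0.3],[0,0,0,0,0,0,-0.3]]]' >/dev/null
python3 st.py
python3 -m handwheel '[[[0,0,0,0,0,0,-1],[0,0,0,0,0,0,-1],[0,0,0,0,0,0,-1],[0,0,0,0,0,0,-1],[0,0,0,0,0,0,-1]]]' >/dev/null
python3 st.py
python3 -m handwheel '[[[0,0,-0.2,0,0,0,-1],[0,0,-0.4,0,0,0,-1],[0,0,-0.5,0,0,0,-1],[0,0,-0.4,0,0,0,-1],[0,0,-0.3,0,0,0,-1]]]' >/dev/null
python3 -m handwheel '[[[-0.34,0,0,0,0,0,-1],[-0.5,0,0,0,0,0,-1],[-0.5,0,0,0,0,0,-1],[-0.3,0,0,0,0,0,-1],[0,0,0,0,0,0,-1]]]' >/dev/null
python3 -m handwheel '[[[0,0,0,0,0,0,-1],[0,0,0.3,0,0,0,-1],[0,0,0.4,0,0,0,-1],[0,0,0.3,0,0,0,-1],[0,0,0,0,0,0,-1]]]' >/dev/null
python3 -m handwheel '[[[0,0,0,0,0,0,-1]]]' >/dev/null
python3 st.py
python3 - <<'E'
from st import *
c="side";f=grab_frame(c); u,v=w2px([.486,.069,.07],c).astype(int)
a=f[max(0,v-75):v+75,u-100:u+100]; cv2.imwrite(f"pics/{c}4.png",cv2.resize(a,None,fx=4,fy=4,interpolation=2))
E
```

```text
t 16.2 case y,x mm [122.7  -0.5] z 55.5 yaw err deg 0.09 tilt [-0.001 -0.   ] open 0.0298 grip 0 F [-0.1  1.5  0.7]
t 16.7 case y,x mm [122.7   0.4] z 56.5 yaw err deg 0.09 tilt [0.001 0.   ] open 0.0091 grip 60 F [1.4 0.4 5.3]
t 18.3 case y,x mm [41.1 -0.5] z 95.4 yaw err deg 0.12 tilt [-0.001  0.   ] open 0.0092 grip 59 F [-0.3  0.9 -2.8]
```

View pics/side4.png

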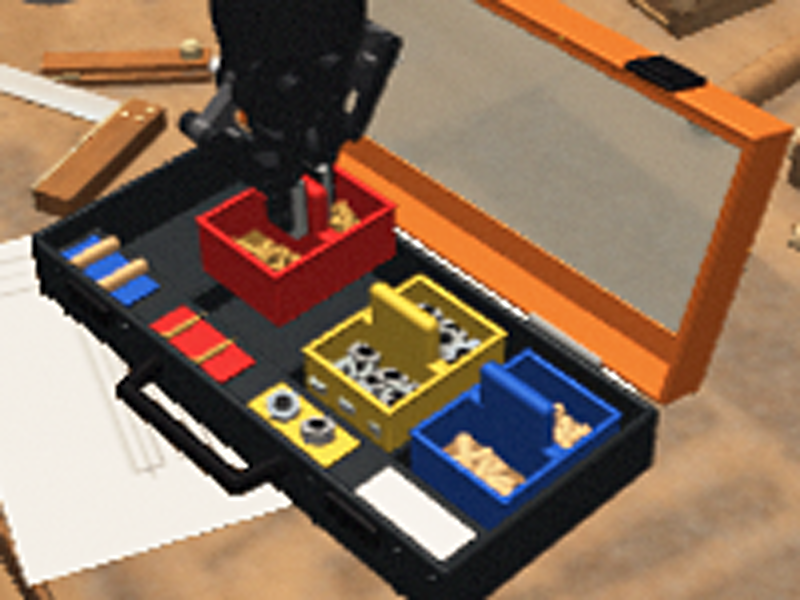

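Yellow stands in its bay (≈ (405,360)); red hangs level over the red-tag bay (≈ (300,245)). Lower red, then fetch blue.

```bash

python3 -m handwheel '[[[0,0,0.2,0,0,0,-1],[0,0,0.2,0,0,0,-1],[0,0,0.2,0,0,0,-1],[0,0,0.08,0,0,0,-1],[0,0,0.08,0,0,0,-1]]]' >/dev/null
python3 -m handwheel '[[[0,0,0.02,0,0,0,-1],[0,0,0,0,0,0,-1],[0,0,0,0,0,0,-1]]]' >/dev/null
python3 st.py
```

```text
t 19.1 case y,x mm [40.6  0.1] z 57.1 yaw err deg 0.08 tilt [0.001 0.   ] open 0.0087 grip 59 F [ 0.1  0.3 -2.6]
```

```bash

python3 -m handwheel '[[[0,0,0.02,0,0,0,-1],[0,0,0,0,0,0,-1]]]' >/dev/null
python3 st.py
python3 -m handwheel '[[[0,0,0,0,0,0,-0.3],[0,0,0,0,0,0,-0.3],[0,0,0,0,0,0,-0.3],[0,0,0,0,0,0,-0.3]]]' >/dev/null
python3 -m handwheel '[[[0,0,-0.2,0,0,0,-0.3],[0,0,-0.4,0,0,0,-0.3],[0,0,-0.5,0,0,0,-0.3],[0,0,-0.4,0,0,0,-0.3],[0,0,0,0,0,0,-0.3]]]' >/dev/null
python3 -m handwheel '[[[-0.46,0,0,0,0,0,-0.3],[-0.8,0,0,0,0,0,-0.3],[-0.8,0,0,0,0,0,-0.3],[-0.7,0,0,0,0,0,-0.3],[-0.5,0,0,0,0,0,-0.3]]]' >/dev/null
python3 -m handwheel '[[[0,0,0,0,0,0,-0.3],[0,0,0.3,0,0,0,-0.3],[0,0,0.4,0,0,0,-0.3],[0,0,0,0,0,0,-0.3],[0,0,0,0,0,0,-0.3]]]' >/dev/null
python3 st.py
```

```text
t 19.4 case y,x mm [40.6  0.3] z 56.5 yaw err deg 0.09 tilt [0.001 0.   ] open 0.0090 grip 60 F [-1.5 -0.   4.2]
t 21.2 case y,x mm [-121.1   -0.5] z 95.0 yaw err deg 0.15 tilt [-0.002  0.001] open 0.0298 grip 0 F [ 0.4 -0.6  0.9]
```

```bash

python3 -m handwheel '[[[0,0,0.3,0,0,0,-0.3],[0,0,0.3,0,0,0,-0.3],[0,0,0.2,0,0,0,-0.3],[0,0,0,0,0,0,-0.3],[0,0,0,0,0,0,-0.3]]]' >/dev/null
python3 st.py
python3 -m handwheel '[[[0,0,0,0,0,0,-1],[0,0,0,0,0,0,-1],[0,0,0,0,0,0,-1],[0,0,0,0,0,0,-1],[0,0,0,0,0,0,-1]]]' >/dev/null
python3 st.py
python3 -m handwheel '[[[0,0,-0.2,0,0,0,-1],[0,0,-0.4,0,0,0,-1],[0,0,-0.5,0,0,0,-1],[0,0,-0.5,0,0,0,-1],[0,0,-0.4,0,0,0,-1]]]' >/dev/null
python3 -m handwheel '[[[0.3,0,0,0,0,0,-1],[0.5,0,0,0,0,0,-1],[0.7,0,0,0,0,0,-1],[0.7,0,0,0,0,0,-1],[0.7,0,0,0,0,0,-1]]]' >/dev/null
python3 -m handwheel '[[[0.7,0,0,0,0,0,-1],[0.7,0,0,0,0,0,-1],[0.36,0,0,0,0,0,-1],[0.2,0,0,0,0,0,-1],[0,0,0,0,0,0,-1]]]' >/dev/null
python3 -m handwheel '[[[0,0,0,0,0,0,-1],[0,0,0.3,0,0,0,-1],[0,0,0.5,0,0,0,-1],[0,0,0.4,0,0,0,-1],[0,0,0,0,0,0,-1]]]' >/dev/null
python3 -m handwheel '[[[0,0,0,0,0,0,-1]]]' >/dev/null
python3 st.py
```

```text
t 21.8 case y,x mm [-1.222e+02 -1.000e-01] z 55.5 yaw err deg 0.08 tilt [-0.001  0.   ] open 0.0299 grip 0 F [0.5 0.9 0.7]
t 22.2 case y,x mm [-122.7    0.7] z 56.5 yaw err deg 0.08 tilt [ 0.001 -0.   ] open 0.0095 grip 59 F [-0.3 -0.3  6.1]
t 24.4 case y,x mm [120.   -0.6] z 95.4 yaw err deg 0.02 tilt [-0.001 -0.   ] open 0.0089 grip 59 F [ 0.5  0.5 -2. ]
```

```bash

python3 -m handwheel '[[[0.01,0,0.2,0,0,0,-1],[0,0,0.2,0,0,0,-1],[0,0,0.2,0,0,0,-1],[0,0,0.08,0,0,0,-1],[0,0,0.08,0,0,0,-1]]]' >/dev/null
python3 -m handwheel '[[[0,0,0.02,0,0,0,-1],[0,0,0.02,0,0,0,-1],[0,0,0,0,0,0,-1]]]' >/dev/null
python3 st.py
python3 -m handwheel '[[[0,0,0,0,0,0,-0.3],[0,0,0,0,0,0,-0.3],[0,0,0,0,0,0,-0.3],[0,0,0,0,0,0,-0.3]]]' >/dev/null
python3 -m handwheel '[[[0,0,-0.2,0,0,0,-0.3],[0,0,-0.4,0,0,0,-0.3],[0,0,-0.6,0,0,0,-0.3],[0,0,-0.8,0,0,0,-0.3],[0,0,-0.8,0,0,0,-0.3]]]' >/dev/null
python3 -m handwheel '[[[0,-0.8,-0.4,0,0,0,-1],[0,-0.8,-0.4,0,0,0,-1],[0,0,0,0,0,0,-1],[0,0,0,0,0,0,-1]]]' >/dev/null
python3 st.py
python3 - <<'E'
from st import *
for c in("side","top"):
    f=grab_frame(c); u,v=w2px([.5,.109,.1],c).astype(int)
    a=f[max(0,v-75):v+75,u-100:u+100]; cv2.imwrite(f"pics/{c}5.png",cv2.resize(a,None,fx=4,fy=4,interpolation=2)); print(c,u,v)
E
```

```text
t 25.1 case y,x mm [121.2  -0. ] z 56.5 yaw err deg 0.10 tilt [0.001 0.   ] open 0.0092 grip 60 F [-2.8 -0.8  3.5]
t 26.4 case y,x mm [121.1 -79.9] z 237.3 yaw err deg 0.10 tilt [0.003 0.001] open 0.0002 grip 0 F [-0.1  0.8 -1.6]
side 305 184
top 304 190
```

View pics/side5.png

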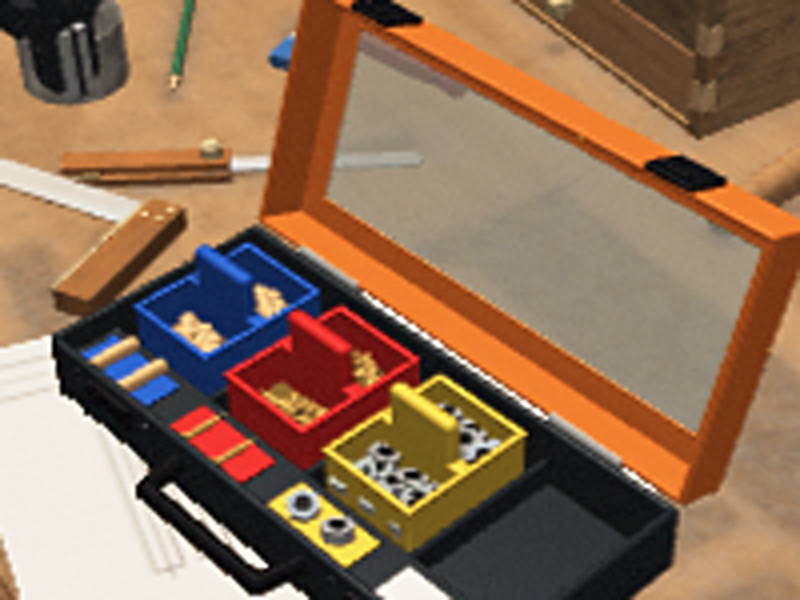

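All three bins stand in their own bays (blue ≈ (225,310), red ≈ (322,380), yellow ≈ (425,455) in the crop), and the white bay is empty. Next I go over the lid and behind it with the fingers closed.

```bash

python3 -m handwheel '[[[0,0,-0.7,0,0,0,-1],[-0.35,0.4,0,0,0,0,-1],[-0.35,0.75,0,0,0,0,-1],[-0.35,0.75,0,0,0,0,-1],[-0.35,0.75,0,0,0,0,-1]]]' >/dev/null
python3 -m handwheel '[[[-0.35,0.75,0,0,0,0,-1],[-0.35,0.75,0,0,0,0,-1],[-0.35,0.6,0,0,0,0,-1],[0,0.4,0,0,0,0,-1],[0,0,0,0,0,0,-1]]]' >/dev/null
python3 -m handwheel '[[[0,0,0,0,0,0,-1],[0,0,0,0,0,0,-1]]]' >/dev/null
python3 st.py
python3 - <<'E'
from st import *
for c in("side",):
    f=grab_frame(c); u,v=w2px([.6,.13,.18],c).astype(int)
    a=f[max(0,v-75):max(0,v-75)+150,u-100:u+100]; cv2.imwrite(f"pics/{c}6.png",cv2.resize(a,None,fx=4,fy=4,interpolation=2)); print(c,u-100,max(0,v-75))
    for p in boxes_of("lid_edge",c)[:2]: print(p["p"],caseco(cam2w(p["position"],c)),cam2w(p["position"],c)[2])
    for th in (1.75,1.85,1.95):
        x=52.5-150*np.cos(th)+33*np.sin(th); z=42.5+150*np.sin(th)+33*np.cos(th)
        P=[*(B0+ux*x/1000),z/1000]; print(th,round(x),round(z),w2px(P,c).round(1), [(w2px([*(B0+ux*x/1000+uy*s),z/1000],c)-[u-100,max(0,v-75)])*4 for s in(-.1655,.1655)])
E
```

```text
t 27.8 case y,x mm [ -0.8 176.9] z 270.3 yaw err deg 0.11 tilt [-0.001  0.   ] open -0.0002 grip 0 F [-0.9  0.3  0.3]
side 241 57
0.68 [-16.1 107.9] 0.10508135425725394
0.29 [121.5  -2.6] 0.03231879022405746
1.75 112 184 [337.1 131.6] [array([646.31728555, 439.62425761]), array([170.82831456, 183.39419492])]
1.85 126 178 [341.7 131.8] [array([662.87834549, 438.43917692]), array([189.97457231, 185.44651025])]
1.95 139 170 [345.9 132.7] [array([677.61328182, 440.24757391]), array([207.81360314, 190.01020783])]
```

View pics/side6.png

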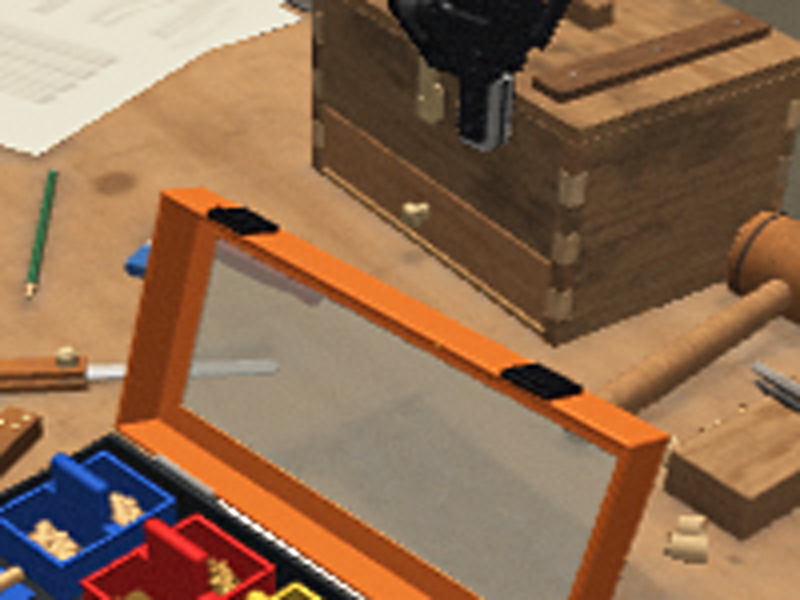

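The lid's outer corners are at crop (668,436) and (200,188), so the lid angle is about 1.88 and its edge about z 176 mm, x 130 mm. The closed fingers are behind it and clear. Go down and push.

```bash

python3 -m handwheel '[[[0,0,0.4,0,0,0,-1],[0,0,0.6,0,0,0,-1],[0,0,0.6,0,0,0,-1],[0,0,0.36,0,0,0,-1],[0,0,0,0,0,0,-1]]]' >/dev/null
python3 st.py
python3 -m handwheel '[[[0,-0.3,0,0,0,0,-1],[0,-0.3,0,0,0,0,-1],[0,-0.3,0,0,0,0,-1],[0,-0.3,0,0,0,0,-1]]]' >/dev/null
python3 st.py
python3 -m handwheel '[[[0,-0.3,0,0,0,0,-1],[0,-0.3,0,0,0,0,-1],[0,-0.3,0,0,0,0,-1],[0,-0.3,0,0,0,0,-1]]]' >/dev/null
python3 st.py
```

```text
t 28.4 case y,x mm [ -0.5 175.4] z 170.0 yaw err deg 0.11 tilt [-0.004  0.   ] open 0.0001 grip 0 F [-0.1  0.4  0.1]
t 28.8 case y,x mm [ -1.2 118.1] z 175.7 yaw err deg 0.10 tilt [0.005 0.   ] open 0.0000 grip 1 F [2.4 0.2 2.1]
t 29.1 case y,x mm [-1.4 58.2] z 176.0 yaw err deg 0.10 tilt [0.005 0.   ] open -0.0001 grip 1 F [1.6 0.7 1.5]
```

```bash

python3 -m handwheel '[[[0,-0.3,0,0,0,0,-1],[0,-0.3,0,0,0,0,-1],[0,-0.3,0,0,0,0,-1]]]' >/dev/null
python3 st.py
python3 -m handwheel '[[[0,-0.3,0,0,0,0,-1],[0,-0.3,0.1,0,0,0,-1],[0,0,0.2,0,0,0,-1]]]' >/dev/null
python3 st.py
python3 -m handwheel '[[[0,0,0.3,0,0,0,-1],[0,0,0.3,0,0,0,-1],[0,0,0,0,0,0,-1]]]' >/dev/null
python3 st.py
python3 - <<'E'
from st import *
for c in("side",):
    f=grab_frame(c); u,v=w2px([.5,.11,.1],c).astype(int)
    a=f[max(0,v-75):max(0,v-75)+150,u-100:u+100]; cv2.imwrite(f"pics/{c}7.png",cv2.resize(a,None,fx=4,fy=4,interpolation=2))
E
```

```text
t 29.4 case y,x mm [-1.4 12.6] z 175.0 yaw err deg 0.10 tilt [0.004 0.   ] open -0.0005 grip 1 F [0.3 0.1 0.7]
t 29.8 case y,x mm [ -1.4 -17.3] z 160.2 yaw err deg 0.09 tilt [ 0.004 -0.   ] open -0.0001 grip 1 F [ 0.9 -0.4  1.5]
t 30.1 case y,x mm [ -1.  -18.8] z 124.8 yaw err deg 0.09 tilt [-0.004  0.   ] open 0.0002 grip 0 F [-0.   0.2  0.2]
```

View pics/side7.png

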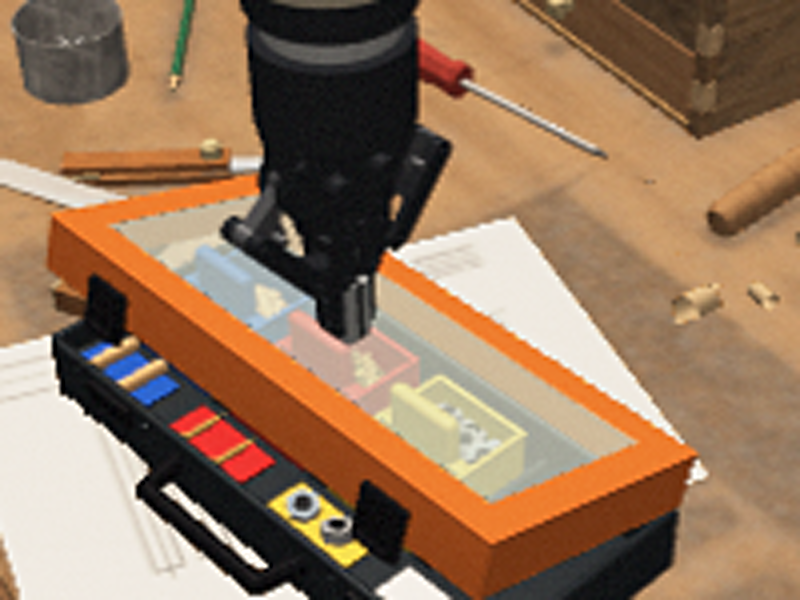

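The lid is nearly shut (about 0.3 rad), with the fingertips on the window near (350,330). Move toward the front edge and press down.

```bash

python3 -m handwheel '[[[0,-0.5,0,0,0,0,-1],[0,-0.5,0,0,0,0,-1],[0,0,0.15,0,0,0,-1],[0,0,0.15,0,0,0,-1],[0,0,0.1,0,0,0,-1]]]' >/dev/null
python3 st.py
python3 -m handwheel '[[[0,0,0.1,0,0,0,-1],[0,0,0.06,0,0,0,-1],[0,0,0,0,0,0,-1]]]' >/dev/null
python3 st.py
```

```text
t 30.6 case y,x mm [ -1.5 -67.2] z 107.1 yaw err deg 0.08 tilt [-0.  0.] open 0.0002 grip 0 F [-0.8 -0.5  0.3]
t 30.9 case y,x mm [ -1.3 -67.7] z 99.2 yaw err deg 0.09 tilt [-0.001  0.   ] open -0.0000 grip 0 F [ 0.3 -0.3  0.9]
```

```bash

python3 -m handwheel '[[[0,0,0.06,0,0,0,-1],[0,0,0,0,0,0,-1],[0,0,0,0,0,0,-1]]]' >/dev/null
python3 st.py
python3 -m handwheel '[[[0,0,0.04,0,0,0,-1],[0,0,0,0,0,0,-1],[0,0,0,0,0,0,-1]]]' >/dev/null
python3 st.py
```

```text
t 31.2 case y,x mm [ -1.5 -67.2] z 97.5 yaw err deg 0.09 tilt [0.001 0.   ] open 0.0001 grip 3 F [-1.6  0.2  5.9]
t 31.5 case y,x mm [ -1.5 -67.1] z 97.3 yaw err deg 0.10 tilt [ 0.002 -0.   ] open 0.0001 grip 12 F [-10.5   0.1  23.5]
```

Firm stop at 97.3 mm (lid top 75.3 mm, as expected when shut). Retreat and check.

```bash

python3 -m handwheel '[[[0,0,-0.3,0,0,0,-1],[0,0,-0.8,0,0,0,-1],[0,0,-0.8,0,0,0,-1],[0,-0.2,-0.8,0,0,0,-1],[0,0,0,0,0,0,-1]]]' >/dev/null
python3 -m handwheel '[[[0,0,0,0,0,0,-1],[0,0,0,0,0,0,-1]]]' >/dev/null
python3 st.py
python3 - <<'E'
from st import *
for c in("side",):
    f=grab_frame(c); u,v=w2px([.48,.1,.06],c).astype(int)
    a=f[max(0,v-75):max(0,v-75)+150,u-100:u+100]; cv2.imwrite(f"pics/{c}8.png",cv2.resize(a,None,fx=4,fy=4,interpolation=2))
E
```

```text
t 32.2 case y,x mm [ -1.4 -77.7] z 228.9 yaw err deg 0.08 tilt [-0.001  0.   ] open -0.0001 grip 0 F [-0.3  1.   0.3]
```

View pics/side8.png

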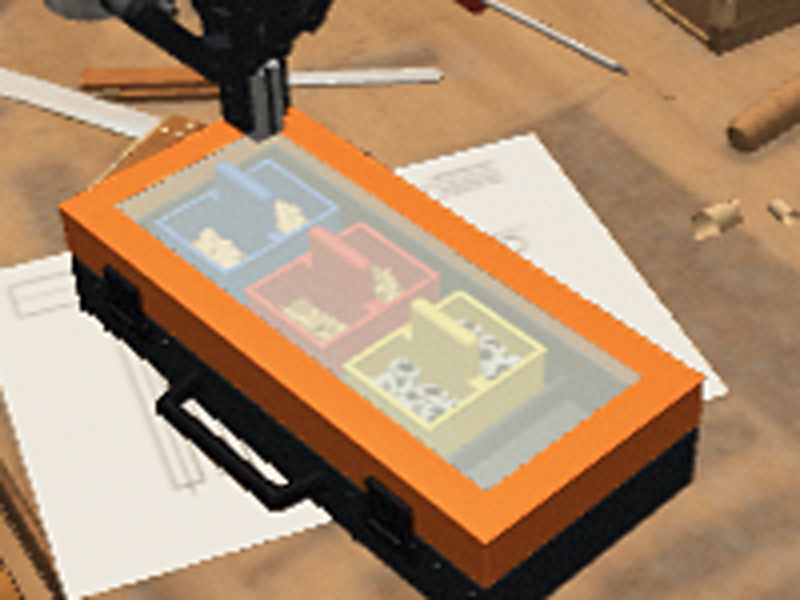

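The lid is flush on the case along its whole edge (front edge (70,245) to (485,585)), and the bins are upright in their bays.

```bash
python3 -c "from plant import job_done; print(job_done())"
```

```text
the job is handed in; nothing more can be done
None
```

The red, blue and yellow bins are in the bays behind their own tiles, the white bay is empty, the lid is shut flush, and the job was handed in at about 32 s; no verdict came back.

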